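# Interleave and pack the second layer of machined T-parts

## Robot

A 7-joint arm with a two-finger parallel gripper is mounted at the origin on the work surface. World frame = base frame: x ahead of the robot, y to its left, z up, the work surface at z = 0. Lengths are in m, angles in rad, forces in N, time in s.
With the tool pointing down it reaches from about 0.425 to 0.925 m from the base axis. Payload 6.8 kg.
Tool frame: the origin (TCP) lies midway between the tips of the shut fingers; the grasp point (between the pads) lies 19 mm behind it; z points along the fingers, y is the line along which they close (so a half turn about z gives the same grasp; the last joint's range is limited). The gripper opens to 85 mm and grips with 20 to 120 N. Pads are 22 mm wide; open, the fingers measure 114 mm over their backs; the gripper's body (76 mm by 85 mm) begins 54 mm behind the grasp point. The pads swing forward as they close: fully open they stand 13 mm farther back than shut.
Start: joints at [1.168, 0.477, 0.022, 1.555, -0.011, 1.109, -0.083], TCP at [0.196, -0.646, 0.231] pointing down, gripper open.
Joint ranges: [-2.96, 2.96], [-0.34, 2.1], [-1.41, 1.46], [0.24, 2.44], [-1.37, 4.51], [0.17, 1.92], [-2.96, 2.96]. Speed limits (rad/s): [2.39, 2.39, 3.14, 3.14, 3.14, 3.14, 3.14].

## Interface

Orientations are given as [roll, pitch, yaw] about the fixed x, y, z axes, in that order (R = Rz(yaw) Ry(pitch) Rx(roll)).
In Python, from workcell import * gives the robot as it stands.
- The arm moves only by the shell command python3 -m pendant 'ROWS' [FORCE]. ROWS is JSON, a list that holds one entry, the list of rows, each a list of 7 numbers: the shift along the tool's x, y, z in mm, then the turn, a rotation vector about the tool's x, y, z in degrees, then the opening, from 0 (shut) to 1 (fully open). In form: [[[x, y, z, wx, wy, wz, jaw], ...]]. A call has 1 to 12 rows; each row shifts and turns the commanded pose from where the row before left it, along the tool's axes as they then stand; what a row does not reach is not made up. A row lasts 1/10 s, in which the tool goes at most 50 mm and 8.59 degrees, less where a joint would pass 70% of its speed; a pose out of reach is approached as far as the arm can. A call is refused whole if a number of a shift passes 50 or a number of a turn 8.59, either way. A call with a gripper value outside its range is refused whole. The fingers move at their own pace and stop on an object; FORCE is the grip in N (left out, the last holds). Time passes only in rows, so rows that do not move let the fingers close. It gives the time, the measured TCP pose, the force, the opening and the grip force at its end, in the units of the state.
- observe(): the state, without advancing time (a new reading comes with each control period).
- read_camera(name): name is "scene" or "top"; returns a dict with "color" (420x560x3 uint8, red, green, blue), "depth" (420x560 float32, m along the optical axis (not along the pixel's ray), 0 where there is no reading), "fx", "fy", "cx", "cy" (pixels), "R" (3x3) and "t" (3): a world point X has camera coordinates R X + t. Camera axes: x right, y down, z forward; pixel columns grow to the right and rows downward; lengths in m; the calibration is good to about 2 mm. A picture is of the moment at which its call begins.
- close_job(): hands the job in; it is judged then, once.
Trained networks look in a picture, given as the dict that the camera call returned (one of the last four; its "shot" number tells which), for a name from the list of things; names that differ only in an ending like _2 or _b are one class to them, and where a whole thing is asked for, a point or a joint stands for the part that bears it (a point fixed in the world has none). Each returns a list of dicts, best first, with "p" (0 to 1); they miss things now and then, are a little off and sometimes report something else, mostly with a low value. They report only what shows in the picture. A call takes as long as a camera call. They do not tell look-alikes from the thing itself.
- spot_in(target, picture): "pixel" ([row, column] in pixels, amid what is visible of it).
- outline_of(target, picture): "mask" (420x560 bool, what is visible of it) and "pixel" ([row, column] in pixels, amid what is visible of it).
The state is a dict: "time": time; "joint_pos": joint angles; "joint_velocities": joint speeds; "joint_efforts": joint torques, N m; "tool_pos": TCP position; "tool_rot": TCP orientation; "wrist_force": force on the tool from outside, world axes, zero at the start; "torque": the same for the moment, N m; "gripper_width": opening from 0.0 (shut) to 1.0 (fully open); "finger_force": force on a finger pad.
Only numpy, scipy, OpenCV 4.12 (cv2) and the standard library are available. Lean on these libraries where they do the work, as an engineer would, in place of code of your own. Each camera call takes 0.05 s, during which the arm holds its last target. There are 200 camera calls.

## Task

Finish packing the tray: lay the separator sheet, rib up, squarely centred on the first layer of T-parts, then set the two long loose T-parts on it, flange down, one each side of the rib and each directly above and in line with the part below it. Set them down, do not drop them, and leave the first layer in its place and the short T-part where it lies. Last, swing the retaining bar fully closed over the packed layers.

Things in the scene. Friction and masses are not known exactly. Their poses are not given: they have to be found in the camera images.
- tray: fixed light-wood packing tray, 170 (x) by 220 (y), floor 12 thick, rim to 18 above the table; origin at the centre of its underside. The first layer lies in it: two long T-parts along the tray's x, one at y = +65 and one at y = -65 of the tray, web tops 48 above the table. Steel post of the retaining bar at tray y = +160
- lower_a: aluminium T-section part: a flat flange 60 wide (its y) and 14 thick below, a web 30 wide and 22 high along its middle above, 36 high in all; 120 mm long (its x); weighs about 0.45 kg. Origin: centre of the underside, z up through the web. First layer, already in the tray at about tray y = +65; not fastened
- lower_b: aluminium T-section part: a flat flange 60 wide (its y) and 14 thick below, a web 30 wide and 22 high along its middle above, 36 high in all; 120 mm long (its x); weighs about 0.45 kg. Origin: centre of the underside, z up through the web. First layer, already in the tray at about tray y = -65; not fastened
- sheet: loose plywood separator sheet 150 (x) by 200 (y) by 5 thick, lying flat on the table, with an upright wooden grip rib on its upper face at the middle: 100 long (along x), 12 thick (y), 22 high, top at 27. Origin: centre of the sheet's underside; about 0.18 kg. It is alike when turned half round
- part_a: aluminium T-section part: a flat flange 60 wide (its y) and 14 thick below, a web 30 wide and 22 high along its middle above, 36 high in all; 120 mm long (its x); weighs about 0.45 kg. Origin: centre of the underside, z up through the web. One of the two long parts lying loose on the table, for the second layer
- part_b: aluminium T-section part: a flat flange 60 wide (its y) and 14 thick below, a web 30 wide and 22 high along its middle above, 36 high in all; 120 mm long (its x); weighs about 0.45 kg. Origin: centre of the underside, z up through the web. The other of the two long parts lying loose on the table, for the second layer
- short_part: aluminium T-section part: a flat flange 60 wide (its y) and 14 thick below, a web 30 wide and 22 high along its middle above, 36 high in all; 70 mm long (its x); weighs about 0.26 kg. Origin: centre of the underside, z up through the web. A short part of another order lying among the long ones: not to be packed
- bar (a joint): angle (rad) of the level steel retaining bar about its post: 0 = closed at its stop, bar along the tray's -y across the tray; grows counter-clockwise seen from above, 1.4 to 1.65 at the start (bar along the tray's +x). Stays where left; about 0.6 N at the knob moves it. Bar 24 wide, underside 97 and top 109 above the table, reaches 250 from the post, passes 8 over the packed second layer
- bar_knob (a point): centre of the upright round black knob on the bar, 22 in diameter and 40 high (from the bar's top at 109 to 149 above the table), 210 from the post's axis; this point is 129 above the table
- bar_pivot (a point): point on the post's axis, at the height of the knob's centre (129 above the table)
There are look-alikes about, which are no part of the job. What is shaped like the lower_a but blue or orange is not meant.

How it is judged:
On the way, in this order (a step that is already met when the one before it is completed fails the run):
1. the separator sheet lies flat, centred and square on the first layer, let go (x of sheet in the frame of tray between -0.015 and 0.015 m and y of sheet in the frame of tray between -0.015 and 0.015 m and z of sheet in the frame of tray between 0.044 and 0.052 m and angle between the x axis of sheet and the x axis of tray, either way round below 0.15 rad and angle between sheet's own z axis and vertical below 0.06 rad and contact force between the fingers and sheet below 0.1 N and linear speed of sheet below 0.03 m/s), for 0.2 s.
2. one long part stands on the sheet above a part of the first layer, let go (x of sheet in the frame of tray between -0.015 and 0.015 m and y of sheet in the frame of tray between -0.015 and 0.015 m and z of sheet in the frame of tray between 0.044 and 0.052 m and angle between the x axis of sheet and the x axis of tray, either way round below 0.15 rad and angle between sheet's own z axis and vertical below 0.06 rad and ((((x of part_a in the frame of tray between -0.015 and 0.015 m and y of part_a in the frame of tray between 0.05 and 0.08 m and z of part_a in the frame of tray between 0.049 and 0.057 m and angle between the x axis of part_a and the x axis of tray, either way round below 0.15 rad and angle between part_a's own z axis and vertical below 0.06 rad) or (x of part_a in the frame of tray between -0.015 and 0.015 m and y of part_a in the frame of tray between -0.08 and -0.05 m and z of part_a in the frame of tray between 0.049 and 0.057 m and angle between the x axis of part_a and the x axis of tray, either way round below 0.15 rad and angle between part_a's own z axis and vertical below 0.06 rad)) and contact force between the fingers and part_a below 0.1 N and linear speed of part_a below 0.03 m/s) or (((x of part_b in the frame of tray between -0.015 and 0.015 m and y of part_b in the frame of tray between 0.05 and 0.08 m and z of part_b in the frame of tray between 0.049 and 0.057 m and angle between the x axis of part_b and the x axis of tray, either way round below 0.15 rad and angle between part_b's own z axis and vertical below 0.06 rad) or (x of part_b in the frame of tray between -0.015 and 0.015 m and y of part_b in the frame of tray between -0.08 and -0.05 m and z of part_b in the frame of tray between 0.049 and 0.057 m and angle between the x axis of part_b and the x axis of tray, either way round below 0.15 rad and angle between part_b's own z axis and vertical below 0.06 rad)) and contact force between the fingers and part_b below 0.1 N and linear speed of part_b below 0.03 m/s))), for 0.2 s.
3. both long parts stand on the sheet, one each side of the rib, let go (x of sheet in the frame of tray between -0.015 and 0.015 m and y of sheet in the frame of tray between -0.015 and 0.015 m and z of sheet in the frame of tray between 0.044 and 0.052 m and angle between the x axis of sheet and the x axis of tray, either way round below 0.15 rad and angle between sheet's own z axis and vertical below 0.06 rad and (((x of part_a in the frame of tray between -0.015 and 0.015 m and y of part_a in the frame of tray between 0.05 and 0.08 m and z of part_a in the frame of tray between 0.049 and 0.057 m and angle between the x axis of part_a and the x axis of tray, either way round below 0.15 rad and angle between part_a's own z axis and vertical below 0.06 rad) and (x of part_b in the frame of tray between -0.015 and 0.015 m and y of part_b in the frame of tray between -0.08 and -0.05 m and z of part_b in the frame of tray between 0.049 and 0.057 m and angle between the x axis of part_b and the x axis of tray, either way round below 0.15 rad and angle between part_b's own z axis and vertical below 0.06 rad)) or ((x of part_a in the frame of tray between -0.015 and 0.015 m and y of part_a in the frame of tray between -0.08 and -0.05 m and z of part_a in the frame of tray between 0.049 and 0.057 m and angle between the x axis of part_a and the x axis of tray, either way round below 0.15 rad and angle between part_a's own z axis and vertical below 0.06 rad) and (x of part_b in the frame of tray between -0.015 and 0.015 m and y of part_b in the frame of tray between 0.05 and 0.08 m and z of part_b in the frame of tray between 0.049 and 0.057 m and angle between the x axis of part_b and the x axis of tray, either way round below 0.15 rad and angle between part_b's own z axis and vertical below 0.06 rad))) and contact force between the fingers and part_a below 0.1 N and linear speed of each of part_a, part_b below 0.03 m/s and contact force between the fingers and part_b below 0.1 N), for 0.2 s.
4. the retaining bar is closed over them (x of sheet in the frame of tray between -0.015 and 0.015 m and y of sheet in the frame of tray between -0.015 and 0.015 m and z of sheet in the frame of tray between 0.044 and 0.052 m and angle between the x axis of sheet and the x axis of tray, either way round below 0.15 rad and angle between sheet's own z axis and vertical below 0.06 rad and (((x of part_a in the frame of tray between -0.015 and 0.015 m and y of part_a in the frame of tray between 0.05 and 0.08 m and z of part_a in the frame of tray between 0.049 and 0.057 m and angle between the x axis of part_a and the x axis of tray, either way round below 0.15 rad and angle between part_a's own z axis and vertical below 0.06 rad) and (x of part_b in the frame of tray between -0.015 and 0.015 m and y of part_b in the frame of tray between -0.08 and -0.05 m and z of part_b in the frame of tray between 0.049 and 0.057 m and angle between the x axis of part_b and the x axis of tray, either way round below 0.15 rad and angle between part_b's own z axis and vertical below 0.06 rad)) or ((x of part_a in the frame of tray between -0.015 and 0.015 m and y of part_a in the frame of tray between -0.08 and -0.05 m and z of part_a in the frame of tray between 0.049 and 0.057 m and angle between the x axis of part_a and the x axis of tray, either way round below 0.15 rad and angle between part_a's own z axis and vertical below 0.06 rad) and (x of part_b in the frame of tray between -0.015 and 0.015 m and y of part_b in the frame of tray between 0.05 and 0.08 m and z of part_b in the frame of tray between 0.049 and 0.057 m and angle between the x axis of part_b and the x axis of tray, either way round below 0.15 rad and angle between part_b's own z axis and vertical below 0.06 rad))) and value of joint bar below 0.08 rad), for 0.2 s.
At the end, for the whole second after the job is handed in: Sheet on the first layer, rib up; long parts on it at tray y = +65 and -65 mm, web up; lower parts still in place: all within 15 mm along tray x and y, and 0.15 rad. Bar within 0.08 rad of closed, short part within 25 mm of its start, all released and at rest (all of step 4 and x of lower_a in the frame of tray between -0.015 and 0.015 m and y of lower_a in the frame of tray between 0.05 and 0.08 m and z of lower_a in the frame of tray between 0.008 and 0.016 m and angle between the x axis of each of lower_a, lower_b and the x axis of tray, either way round below 0.15 rad and angle between each of lower_a, lower_b's own z axis and vertical below 0.06 rad and x of lower_b in the frame of tray between -0.015 and 0.015 m and y of lower_b in the frame of tray between -0.08 and -0.05 m and z of lower_b in the frame of tray between 0.008 and 0.016 m and distance of short_part from where it was at the start of the episode below 0.025 m and contact force between the fingers and part_a below 0.1 N and linear speed of each of part_a, part_b, sheet, lower_a, lower_b below 0.03 m/s and contact force between the fingers and part_b below 0.1 N and contact force between the fingers and sheet below 0.1 N and contact force between the fingers and lower_a below 0.1 N and contact force between the fingers and lower_b below 0.1 N); the robot touches nothing.
It fails at once if the short part is moved by more than 25 mm (distance of short_part from where it was at the start of the episode above 0.025 m).
It fails at once if a long part or the sheet is dropped (falls free faster than 0.6 m/s, about 20 mm) ((contact force between anything else and part_a below 0.1 N and linear speed of part_a above 0.6 m/s) or (contact force between anything else and part_b below 0.1 N and linear speed of part_b above 0.6 m/s) or (contact force between anything else and sheet below 0.1 N and linear speed of sheet above 0.6 m/s)).
It also fails if it takes over 72 s, if anything falls off the work surface, if the arm or the gripper's body presses on something with over 40 N, if the wrist force passes 120 N, or if a joint passes its speed limit or range.

## Working session

There is one attempt and no reset: what is moved stays moved. The work goes in short steps, Python scripts to look and compute and a shell command to move; the robot and the scene stay as the last step left them, time stands still between calls to the robot, and variables do not carry over. Pictures are saved under pics/ and viewed, at most 10 in all, crops included, and the job is handed in when it is done.

```bash
ls; mkdir -p pics; python3 - <<'E'
from workcell import *
import cv2,numpy as np
s=observe();print(s)
for n in("scene","top"):
    p=read_camera(n);np.savez("/tmp/%s.npz"%n,**{k:v for k,v in p.items()})
    print(n,p["R"],p["t"],p["fx"])
    cv2.imwrite("pics/%s0.png"%n,p["color"][:,:,::-1])
    for t in("tray","sheet","part_a","short_part","bar","bar_knob"):
        print(t,[(np.round(d["pixel"]).tolist(),round(d["p"],2)) for d in spot_in(t,p)])
E
```

```text
pics
{'time': 0.0, 'joint_pos': array([ 1.16788363,  0.47780402,  0.02232981,  1.55648001, -0.01148945,
        1.10932087, -0.08312821]), 'joint_velocities': array([-5.38115468e-04, -9.64729649e-05,  1.99433850e-03,  2.11852552e-05,
        1.11382518e-03,  8.05602685e-04,  1.01210407e-03]), 'joint_efforts': array([-3.28936358e-05, -5.96455264e+01,  1.60788640e+00, -2.81197089e+01,
        1.25393926e-02,  9.43131658e-03,  8.30722584e-07]), 'tool_pos': array([ 0.19593626, -0.6452935 ,  0.23031086]), 'tool_rot': array([-3.13971417e+00,  1.45812604e-04,  2.94819452e-01]), 'wrist_force': array([-0.57095689, -0.06464938,  0.47474969]), 'torque': array([ 0.01656638, -0.00544535,  0.04309892]), 'finger_force': 0.0, 'gripper_width': 0.9993710284975295}
scene [[ 0.35023247  0.93665974 -0.00239795]
 [ 0.63350407 -0.23876177 -0.73597922]
 [-0.68993465  0.25624471 -0.67699988]] [-0.14116879 -0.16459312  1.49547271] 409.0253759546854
tray [([267.0, 300.0], 0.62), ([271.0, 263.0], 0.18)]
sheet [([250.0, 408.0], 0.97)]
part_a [([271.0, 193.0], 0.88), ([317.0, 135.0], 0.64)]
short_part [([330.0, 209.0], 0.68), ([252.0, 310.0], 0.64)]
bar [([260.0, 373.0], 0.78)]
bar_knob [([261.0, 375.0], 0.77)]
top [[-0.00401973 -0.99985781  0.01637701]
 [-0.9952367   0.00240485 -0.0974583 ]
 [ 0.09740506 -0.01669075 -0.99510486]] [0.00275257 0.39902203 1.12755814] 408.01270427295657
tray [([174.0, 268.0], 0.56)]
sheet [([164.0, 161.0], 0.87)]
part_a [([206.0, 367.0], 0.63), ([176.0, 425.0], 0.6)]
short_part [([136.0, 369.0], 0.71)]
bar [([133.0, 216.0], 0.9)]
bar_knob [([135.0, 217.0], 0.68)]
```

```bash
python3 - <<'E'
import cv2
a=cv2.imread("pics/top0.png");cv2.imwrite("pics/top0b.png",cv2.resize(a[60:300,90:490],None,fx=2,fy=2,interpolation=2))
E
```

```text
(no output)
```

View pics/scene0.png

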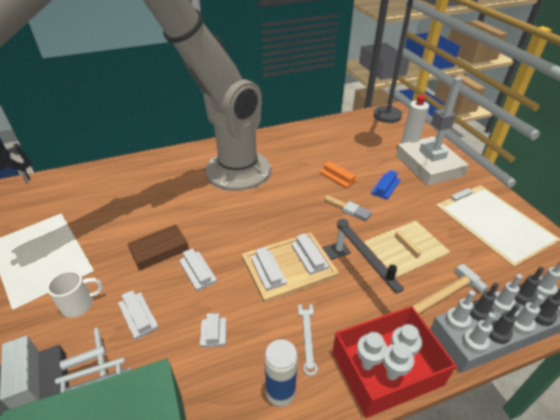

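View pics/top0b.png

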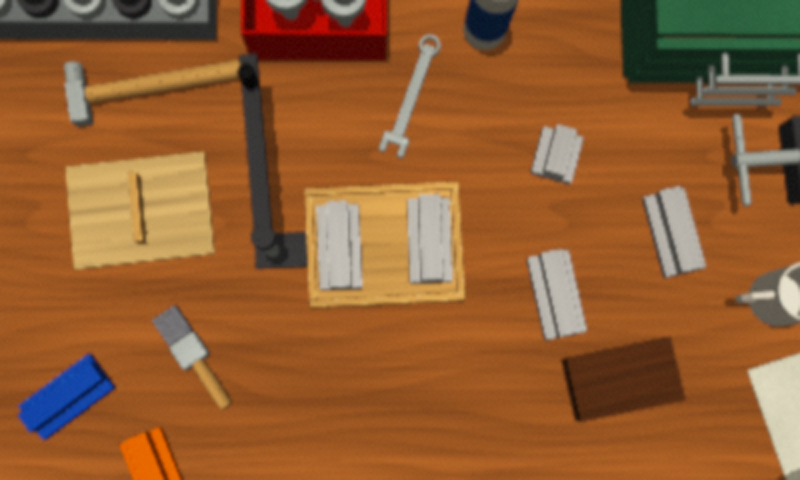

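Top view: the sheet is at (row 164, col 161), the tray at (182, 282), the bar runs up from its post at (182, 224), and its knob is at (95, 214). Long grey parts are at (206, 368) and (175, 427), and the short one at (136, 369). Possible mix-ups are the blue T (258, 123), orange T (295, 165), first-layer parts (182, 259) and (180, 304), and the dark block (249, 402). I'm choosing the two long grey loose parts.

```bash
cat > h.py <<'E'
from workcell import *
import cv2,numpy as np
def cloud(p):
    v,u=np.mgrid[0:420,0:560]; d=p["depth"]
    c=np.stack([(u-p["cx"])/p["fx"]*d,(v-p["cy"])/p["fy"]*d,d],-1)
    X=(c-p["t"])@p["R"]; X[d==0]=np.nan; return X
def rect(X,sel):
    """min-area rectangle of the largest blob of sel, in world mm, from points"""
    n,l,st,_=cv2.connectedComponentsWithStats(sel.astype(np.uint8))
    if n<2: return None
    k=1+np.argmax(st[1:,4]); P=X[l==k]
    (cx,cy),(w,h),a=cv2.minAreaRect((P[:,:2]*1000).astype(np.float32))
    if w<h: w,h,a=h,w,a+90
    a=(a+90)%180-90
    return dict(c=(round(cx,1),round(cy,1)),size=(round(w),round(h)),yaw_long=round(a,1),z=round(float(np.median(P[:,2]))*1000,1),mean=np.round(P[:,:2].mean(0)*1000,1).tolist(),n=len(P))
def box(r0,r1,c0,c1):
    m=np.zeros((420,560),bool); m[r0:r1,c0:c1]=1; return m
E
python3 - <<'E'
from h import *
p=dict(np.load("/tmp/top.npz")); X=cloud(p); z=X[...,2]*1000
tab=z[box(200,230,180,220)]; print("table",np.nanmean(tab),np.nanstd(tab),"tool zero-depth",(p["depth"]==0).sum())
def zr(a,b):return (z>a)&(z<b)
B=dict(sheet=box(130,200,115,205),part1=box(180,235,345,390),part2=box(145,205,405,450),short=box(115,160,345,390),tray=box(145,220,235,330),la=box(150,210,245,275),lb=box(150,210,290,320),knob=box(80,112,200,235),bar=box(80,200,200,230))
for k,a,b in [("sheet",3,9),("sheet",15,32),("part1",8,45),("part1",28,45),("part2",8,45),("part2",28,45),("short",8,45),("short",28,45),("tray",8,60),("la",40,60),("lb",40,60),("knob",130,160),("bar",90,115),("bar",90,160)]:
    print(k,a,b,rect(X,B[k]&zr(a,b)))
for k in("part1","part2","la"):
    i=B[k]; print(k,np.percentile(z[i],[5,50,95,99]))
E
```

```text
table -0.10136495090112863 4.78289629578451 tool zero-depth 947
sheet 3 9 {'c': (544.3, 354.2), 'size': (203, 156), 'yaw_long': -81.8, 'z': 4.8, 'mean': [543.6, 354.6], 'n': 2155}
sheet 15 32 {'c': (544.9, 354.9), 'size': (100, 14), 'yaw_long': 6.0, 'z': 25.1, 'mean': [543.7, 354.0], 'n': 179}
part1 8 45 {'c': (420.7, -240.9), 'size': (120, 62), 'yaw_long': 11.4, 'z': 30.9, 'mean': [419.6, -238.3], 'n': 882}
part1 28 45 {'c': (420.6, -241.4), 'size': (119, 32), 'yaw_long': 11.9, 'z': 34.5, 'mean': [420.3, -240.8], 'n': 474}
part2 8 45 {'c': (510.7, -413.3), 'size': (120, 62), 'yaw_long': 13.2, 'z': 30.9, 'mean': [508.3, -408.1], 'n': 874}
part2 28 45 {'c': (510.1, -412.9), 'size': (120, 33), 'yaw_long': 14.0, 'z': 34.2, 'mean': [509.5, -412.7], 'n': 474}
short 8 45 {'c': (623.6, -247.4), 'size': (71, 64), 'yaw_long': -13.3, 'z': 29.7, 'mean': [622.8, -244.9], 'n': 519}
short 28 45 {'c': (623.9, -246.9), 'size': (71, 31), 'yaw_long': -16.4, 'z': 34.1, 'mean': [623.1, -246.2], 'n': 266}
tray 8 60 {'c': (492.0, 15.8), 'size': (244, 171), 'yaw_long': -87.6, 'z': 17.1, 'mean': [490.8, 6.6], 'n': 4462}
la 40 60 {'c': (488.3, 68.0), 'size': (121, 30), 'yaw_long': 2.6, 'z': 46.6, 'mean': [488.0, 68.0], 'n': 466}
lb 40 60 {'c': (496.5, -60.0), 'size': (119, 30), 'yaw_long': 1.5, 'z': 46.7, 'mean': [496.1, -59.6], 'n': 469}
knob 130 160 {'c': (692.7, 182.6), 'size': (20, 20), 'yaw_long': -58.5, 'z': 146.9, 'mean': [691.3, 181.8], 'n': 71}
bar 90 115 {'c': (601.3, 172.7), 'size': (265, 31), 'yaw_long': 4.6, 'z': 107.8, 'mean': [590.7, 172.6], 'n': 825}
bar 90 160 {'c': (601.3, 172.7), 'size': (265, 31), 'yaw_long': 4.6, 'z': 108.2, 'mean': [596.5, 173.1], 'n': 942}
part1 [nan nan nan nan]
part2 [nan nan nan nan]
la [nan nan nan nan]
```

```bash
python3 - <<'E'
import cv2
a=cv2.imread("pics/top0.png");cv2.imwrite("pics/c0.png",cv2.resize(a[110:240,340:460],None,fx=4,fy=4,interpolation=2))
E
```

```text
(no output)
```

View pics/c0.png

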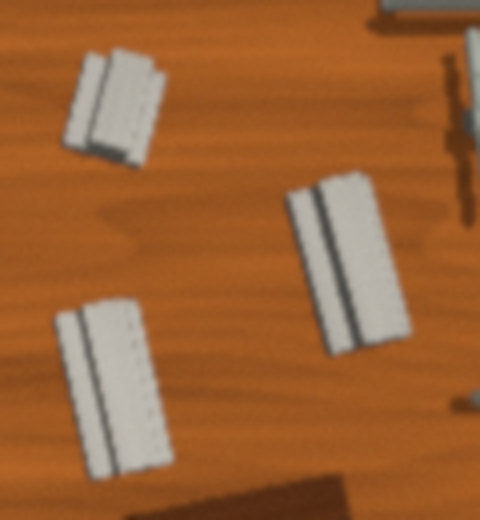

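The crop confirms it: long parts at crop (115, 390) and (350, 262), a clearly shorter one at (115, 105). Next I'll get the exact tray frame and the pivot.

```bash
python3 - <<'E'
from h import *
p=dict(np.load("/tmp/top.npz")); X=cloud(p); z=X[...,2]*1000
for c0 in (243,244,245,246):
    print(rect(X,box(145,220,c0,330)&(z>8)&(z<60)&(X[...,1]<.116)))
S=box(145,220,243,330)&(z>5)&(z<23)
# edges in tray-aligned frame
a=np.deg2rad(2.4);R=np.array([[np.cos(a),np.sin(a)],[-np.sin(a),np.cos(a)]])
q=(X[S][:,:2]*1000-[492.4,4])@R.T
mid=np.abs(q[:,1])<90; print("x",np.percentile(q[mid,0],[.5,99.5])); m=np.abs(q[:,0]+0)<75; print("y-",np.percentile(q[m,1],.5))
# post
S=box(165,205,205,245)&(z>112);print(rect(X,S), np.nanmax(z[S]) if S.any() else 0)
b=X[box(80,200,200,230)&(z>100)&(z<115)]*1000; vx,vy,x0,y0=cv2.fitLine(b[:,:2].astype(np.float32),2,0,.01,.01).ravel();print("bar dir",np.degrees(np.arctan2(vy,vx)),x0,y0)
E
```

```text
{'c': (492.4, 4.5), 'size': (221, 171), 'yaw_long': -87.6, 'z': 17.3, 'mean': [490.7, 4.1], 'n': 4370}
{'c': (492.5, 3.7), 'size': (220, 171), 'yaw_long': -87.6, 'z': 17.3, 'mean': [490.5, 3.2], 'n': 4333}
{'c': (492.5, 2.7), 'size': (218, 171), 'yaw_long': -87.6, 'z': 17.4, 'mean': [490.5, 1.8], 'n': 4279}
{'c': (492.6, 1.4), 'size': (215, 171), 'yaw_long': -87.6, 'z': 17.4, 'mean': [490.5, 0.3], 'n': 4219}
x [-84.97799692  84.77466732]
y- -109.35472126708684
{'c': (484.1, 164.6), 'size': (29, 27), 'yaw_long': 63.2, 'z': 114.4, 'mean': [484.5, 163.6], 'n': 88} 118.31831607912441
bar dir 5.1306963 590.3342 172.65276
```

```bash
python3 -m pendant '[[[0,0,0,0,0,8.45,1],[0,0,0,0,0,8.45,1],[25,-40,0,0,0,0,1],[25,-40,0,0,0,0,1],[25,-40,0,0,0,0,1],[25,-40,0,0,0,0,1],[25,-40,0,0,0,0,1],[25,-40,0,0,0,0,1],[25,-40,0,0,0,0,1],[25,-40,0,0,0,0,1],[25,-40,0,0,0,0,1],[25,-40,0,0,0,0,1]]]' 40
python3 -m pendant '[[[8,-46,0,0,0,0,1],[8,-46,0,0,0,0,1],[8,-46,0,0,0,0,1],[8,-46,0,0,0,0,1],[8,-46,0,0,0,0,1],[8,-46,0,0,0,0,1],[8,-46,0,0,0,0,1],[8,-46,0,0,0,0,1],[8,-46,0,0,0,0,1],[8,-46,0,0,0,0,1],[8,-46,0,0,0,0,1],[0,0,0,0,0,0,1]]]'
```

```text
time: 1.9
tool_pos: [0.447, -0.2443, 0.2317]
tool_rot: [3.141, -0.001, -0.0]
wrist_force: [0.0, -0.2, -0.4]
gripper_width: 1.0
finger_force: 0.0
time: 3.1
tool_pos: [0.5331, 0.2683, 0.2316]
tool_rot: [-3.136, -0.0, 0.009]
wrist_force: [0.2, -0.2, 0.5]
gripper_width: 1.001
finger_force: 0.0
```

```bash
python3 -m pendant '[[[5,-43,0,0,0,0,0.6],[6,-43,0,0,0,0,0.6],[0,0,0,0,0,-6.7,0.6],[0,0,40,0,0,0,0.6],[0,0,40,0,0,0,0.6],[0,0,40,0,0,0,0.6],[0,0,40,0,0,0,0.6],[0,0,0,0,0,0,0.6]]]'
python3 - <<'E'
from h import *
p=read_camera("top");cv2.imwrite("pics/g1.png",cv2.resize(p["color"][90:230,90:270,::-1],None,fx=4,fy=4))
E
```

```text
time: 3.9
tool_pos: [0.5422, 0.3426, 0.0658]
tool_rot: [3.136, 0.009, 0.117]
wrist_force: [0.2, -0.4, -0.1]
gripper_width: 0.598
finger_force: 0.0
```

View pics/g1.png

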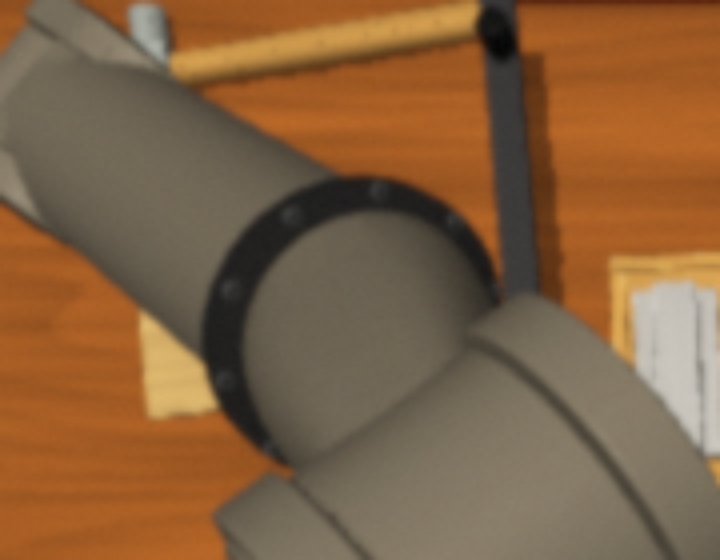

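The wrist hides the rib in this view; only the sheet's corner shows, at crop (180, 370). I'll go by the measured pose.

```bash
python3 -m pendant '[[[3.7,-11.6,0,0,0,0,0.6],[0,0,20,0,0,0,0.6],[0,0,0,0,0,0,0.6],[0,0,0,0,0,0,0.6]]]'
```

```text
time: 4.35
tool_pos: [0.5485, 0.3591, 0.0533]
tool_rot: [-3.14, -0.002, 0.117]
wrist_force: [0.4, -1.0, 0.8]
gripper_width: 0.601
finger_force: 0.0
```

```bash
python3 -m pendant '[[[-4.5,4.1,0,0,0,0,0.6],[0,0,15,0,0,0,0.6],[0,0,15,0,0,0,0.6],[0,0,14,0,0,0,0.6],[0,0,0,0,0,0,0.6],[0,0,0,0,0,0,0.6]]]'
```

```text
time: 4.95
tool_pos: [0.5432, 0.3532, 0.0063]
tool_rot: [3.141, 0.002, 0.117]
wrist_force: [-0.2, 0.1, -0.6]
gripper_width: 0.597
finger_force: 0.0
```

```bash
python3 -m pendant '[[[0,0,-3,0,0,0,0],[0,0,0,0,0,0,0],[0,0,0,0,0,0,0],[0,0,0,0,0,0,0],[0,0,0,0,0,0,0],[0,0,0,0,0,0,0],[0,0,0,0,0,0,0],[0,0,0,0,0,0,0]]]' 50
```

```text
time: 5.75
tool_pos: [0.5443, 0.354, 0.0114]
tool_rot: [-3.141, -0.002, 0.117]
wrist_force: [-0.4, -0.9, 5.3]
gripper_width: 0.127
finger_force: 51.5
```

```bash
python3 -m pendant '[[[0,0,-6,0,0,0,0],[0,0,-14,0,0,0,0],[0,0,-25,0,0,0,0],[0,0,-35,0,0,0,0],[0,0,-35,0,0,0,0],[0,0,-35,0,0,0,0],[0,0,0,0,0,4.3,0],[0,0,0,0,0,0,0]]]'
python3 -m pendant '[[[-4,17,0,0,0,0,0],[-6,33,0,0,0,0,0],[-7,35,0,0,0,0,0],[-7,35,0,0,0,0,0],[-7,35,0,0,0,0,0],[-7,35,0,0,0,0,0],[-7,35,0,0,0,0,0],[-7,35,0,0,0,0,0],[-7,35,0,0,0,0,0],[-6,33,0,0,0,0,0],[-4,18,0,0,0,0,0],[0,0,0,0,0,0,0]]]'
python3 -m pendant '[[[0,0,10,0,0,0,0],[0,0,0,0,0,0,0],[0,0,0,0,0,0,0],[0,0,0,0,0,0,0]]]'
```

```text
time: 6.55
tool_pos: [0.544, 0.3536, 0.1623]
tool_rot: [-3.141, -0.002, 0.041]
wrist_force: [0.4, -0.2, -2.8]
gripper_width: 0.124
finger_force: 50.4
time: 7.75
tool_pos: [0.4874, 0.0011, 0.1595]
tool_rot: [3.14, 0.003, 0.038]
wrist_force: [0.3, 0.5, -1.8]
gripper_width: 0.123
finger_force: 50.4
time: 8.15
tool_pos: [0.4891, 0.0058, 0.1502]
tool_rot: [-3.141, 0.0, 0.044]
wrist_force: [-0.2, -0.2, -2.2]
gripper_width: 0.126
finger_force: 50.3
```

```bash
python3 -m pendant '[[[3,1.7,0,0,0,0,0],[0,0,20,0,0,0,0],[0,0,25,0,0,0,0],[0,0,20,0,0,0,0],[0,0,10,0,0,0,0],[0,0,5,0,0,0,0],[0,0,0,0,0,0,0],[0,0,0,0,0,0,0],[0,0,0,0,0,0,0]]]'
python3 - <<'E'
from h import *
p=read_camera("scene");X=cloud(p)
cv2.imwrite("pics/s1.png",cv2.resize(p["color"][190:340,200:440,::-1],None,fx=3.3,fy=3.3))
E
```

```text
time: 9.05
tool_pos: [0.4929, 0.0033, 0.0712]
tool_rot: [3.142, -0.002, 0.042]
wrist_force: [-0.1, -0.3, -1.6]
gripper_width: 0.123
finger_force: 50.3
```

View pics/s1.png

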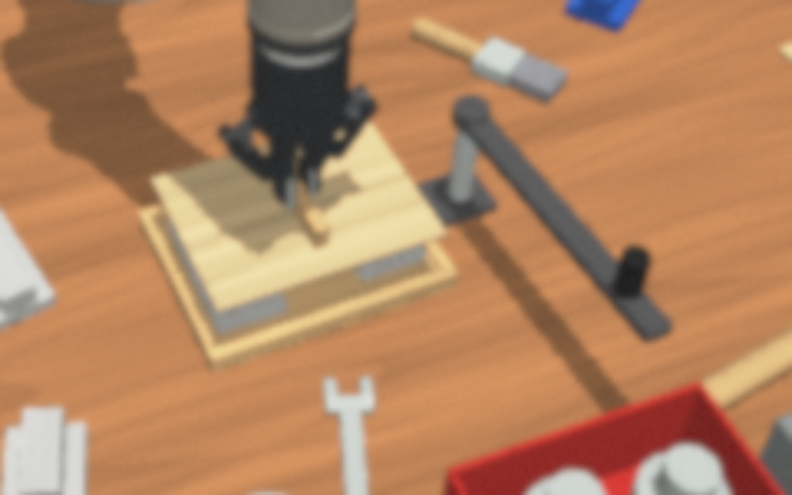

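The sheet hangs level over the tray, with its rib at crop (312, 215) and the first layer beneath. I'll lower it onto contact.

```bash
python3 -m pendant '[[[0,0,4,0,0,0,0],[0,0,4,0,0,0,0],[0,0,0,0,0,0,0],[0,0,0,0,0,0,0]]]'; python3 -m pendant '[[[0,0,2,0,0,0,0],[0,0,0,0,0,0,0],[0,0,0,0,0,0,0]]]'; python3 -m pendant '[[[0,0,1.5,0,0,0,0],[0,0,0,0,0,0,0],[0,0,0,0,0,0,0]]]'
```

```text
time: 9.5
tool_pos: [0.492, 0.0032, 0.0621]
tool_rot: [-3.142, 0.0, 0.042]
wrist_force: [-0.7, -0.5, -1.5]
gripper_width: 0.127
finger_force: 50.3
time: 9.8
tool_pos: [0.4922, 0.0032, 0.0603]
tool_rot: [3.142, 0.0, 0.042]
wrist_force: [0.1, 0.3, -0.9]
gripper_width: 0.128
finger_force: 50.3
time: 10.1
tool_pos: [0.4924, 0.0033, 0.0593]
tool_rot: [3.141, -0.0, 0.042]
wrist_force: [-2.2, -0.9, 5.7]
gripper_width: 0.127
finger_force: 51.4
```

```bash
python3 -m pendant '[[[0,0,0,0,0,0,0.3],[0,0,0,0,0,0,0.5],[0,0,0,0,0,0,0.6],[0,0,-5,0,0,0,0.6],[0,0,-20,0,0,0,0.6],[0,0,-35,0,0,0,0.6],[0,0,-40,0,0,0,0.6],[0,0,0,0,0,0,0.6]]]'
python3 -m pendant '[[[-11.7,34.5,0,0,0,0,0.6],[-11.7,34.5,0,0,0,0,0.6],[-11.7,34.5,0,0,0,0,0.6],[-11.7,34.5,0,0,0,0,0.6],[-11.7,34.5,0,0,0,0,0.6],[-11.7,34.5,0,0,0,0,0.6],[-11.7,34.5,0,0,0,0,0.6],[0,0,0,0,0,-4.7,0.6],[0,0,0,0,0,-4.6,0.6],[0,0,0,0,0,0,0.6],[0,0,0,0,0,0,0.6],[0,0,0,0,0,0,0.6]]]'
python3 - <<'E'
from h import *
p=read_camera("top");X=cloud(p);z=X[...,2]*1000
B=box(130,230,225,340)
print(rect(X,B&(z>47)&(z<60)));print(rect(X,B&(z>64)&(z<80)))
cv2.imwrite("pics/t2.png",cv2.resize(p["color"][90:300,160:460,::-1],None,fx=2.6,fy=2.6))
E
```

```text
time: 10.9
tool_pos: [0.4957, 0.0038, 0.1639]
tool_rot: [3.142, -0.009, 0.042]
wrist_force: [-0.3, -0.1, 0.3]
gripper_width: 0.6
finger_force: 0.0
time: 12.1
tool_pos: [0.4205, -0.2412, 0.1587]
tool_rot: [-3.141, 0.0, 0.203]
wrist_force: [-0.1, -0.4, 0.7]
gripper_width: 0.598
finger_force: 0.0
{'c': (493.2, 3.6), 'size': (200, 150), 'yaw_long': -87.8, 'z': 51.7, 'mean': [492.4, 3.7], 'n': 3670}
{'c': (493.6, 3.7), 'size': (101, 12), 'yaw_long': 2.5, 'z': 73.2, 'mean': [491.8, 3.5], 'n': 159}
```

The sheet is centred within 1 mm and 0.2°. Now I'll descend on the first part.

```bash
python3 -m pendant '[[[0,0,30,0,0,0,0.6],[0,0,40,0,0,0,0.6],[0,0,35,0,0,0,0.6],[0,0,20,0,0,0,0.6],[0,0,10,0,0,0,0.6],[0,0,0,0,0,0,0.6],[0,0,0,0,0,0,0.6],[0,0,0,0,0,0,0.6]]]'
```

```text
time: 12.95
tool_pos: [0.4214, -0.2419, 0.025]
tool_rot: [3.14, -0.002, 0.204]
wrist_force: [-0.0, -0.0, -0.1]
gripper_width: 0.601
finger_force: 0.0
```

```bash
python3 -m pendant '[[[0,0,5,0,0,0,0.6],[0,0,4,0,0,0,0.6],[0,0,0,0,0,0,0.6],[0,0,0,0,0,0,0],[0,0,0,0,0,0,0],[0,0,0,0,0,0,0],[0,0,0,0,0,0,0],[0,0,0,0,0,0,0],[0,0,0,0,0,0,0],[0,0,0,0,0,0,0]]]' 70
```

```text
time: 13.95
tool_pos: [0.4205, -0.2415, 0.0151]
tool_rot: [3.141, -0.0, 0.204]
wrist_force: [-1.2, 0.6, 5.6]
gripper_width: 0.336
finger_force: 70.2
```

```bash
python3 -m pendant '[[[0,0,-6,0,0,0,0],[0,0,-15,0,0,0,0],[0,0,-25,0,0,0,0],[0,0,-30,0,0,0,0],[0,0,-30,0,0,0,0],[0,0,-19,0,0,0,0],[0,0,0,0,0,4.7,0],[0,0,0,0,0,4.6,0],[0,0,0,0,0,0,0]]]'
python3 -m pendant '[[[8,-17,0,0,0,0,0],[13,-29,0,0,0,0,0],[14,-30,0,0,0,0,0],[14,-30,0,0,0,0,0],[13,-29,0,0,0,0,0],[12,-25,0,0,0,0,0],[8,-17.6,0,0,0,0,0],[0,0,0,0,0,0,0],[0,0,0,0,0,0,0],[0,0,0,0,0,0,0]]]'
```

```text
time: 14.85
tool_pos: [0.4198, -0.2412, 0.1397]
tool_rot: [-3.141, 0.001, 0.041]
wrist_force: [0.5, 0.9, -3.5]
gripper_width: 0.333
finger_force: 69.7
time: 15.85
tool_pos: [0.4942, -0.0618, 0.1394]
tool_rot: [3.141, 0.001, 0.041]
wrist_force: [0.5, 0.0, -4.1]
gripper_width: 0.336
finger_force: 69.7
```

```bash
python3 -m pendant '[[[0.8,-1,0,0,0,0,0],[0,0,15,0,0,0,0],[0,0,20,0,0,0,0],[0,0,15,0,0,0,0],[0,0,10,0,0,0,0],[0,0,6,0,0,0,0],[0,0,0,0,0,0,0],[0,0,0,0,0,0,0],[0,0,0,0,0,0,0]]]'; python3 -m pendant '[[[0,0,2,0,0,0,0],[0,0,0,0,0,0,0],[0,0,0,0,0,0,0]]]'; python3 -m pendant '[[[0,0,1.5,0,0,0,0],[0,0,0,0,0,0,0],[0,0,0,0,0,0,0]]]'
```

```text
time: 16.75
tool_pos: [0.4963, -0.0596, 0.0745]
tool_rot: [3.141, -0.001, 0.042]
wrist_force: [-0.3, -0.4, -2.6]
gripper_width: 0.335
finger_force: 69.8
time: 17.05
tool_pos: [0.4957, -0.0596, 0.0719]
tool_rot: [3.141, -0.0, 0.042]
wrist_force: [-0.6, 1.0, -4.7]
gripper_width: 0.336
finger_force: 69.8
time: 17.35
tool_pos: [0.4957, -0.0596, 0.0702]
tool_rot: [-3.142, 0.0, 0.042]
wrist_force: [-0.0, 0.3, -3.5]
gripper_width: 0.334
finger_force: 69.8
```

```bash
python3 -m pendant '[[[0,0,1.5,0,0,0,0],[0,0,0,0,0,0,0],[0,0,0,0,0,0,0]]]'; python3 -m pendant '[[[0,0,1,0,0,0,0],[0,0,0,0,0,0,0],[0,0,0,0,0,0,0]]]'
```

```text
time: 17.65
tool_pos: [0.4957, -0.0596, 0.0687]
tool_rot: [3.142, 0.0, 0.042]
wrist_force: [-0.3, -0.4, -4.1]
gripper_width: 0.337
finger_force: 69.8
time: 17.95
tool_pos: [0.4959, -0.0596, 0.0682]
tool_rot: [3.141, -0.0, 0.042]
wrist_force: [-2.3, -1.2, 2.0]
gripper_width: 0.333
finger_force: 70.5
```

```bash
python3 -m pendant '[[[0,0,0,0,0,0,0.45],[0,0,0,0,0,0,0.6],[0,0,0,0,0,0,0.6],[0,0,-5,0,0,0,0.6],[0,0,-20,0,0,0,0.6],[0,0,-30,0,0,0,0.6],[0,0,-40,0,0,0,0.6],[0,0,0,0,0,0,0.6],[0,0,0,0,0,-5.6,0.6],[0,0,0,0,0,-5.6,0.6],[0,0,0,0,0,0,0.6]]]'
python3 -m pendant '[[[7,35,0,0,0,0,0.6],[7,35,0,0,0,0,0.6],[7,35,0,0,0,0,0.6],[7,35,0,0,0,0,0.6],[7,35,0,0,0,0,0.6],[7,35,0,0,0,0,0.6],[7,35,0,0,0,0,0.6],[7,35,0,0,0,0,0.6],[7,35,0,0,0,0,0.6],[6,32,0,0,0,0,0.6],[0,0,0,0,0,0,0.6],[0,0,0,0,0,0,0.6]]]'
python3 - <<'E'
from h import *
s=observe();print(s["tool_pos"],s["tool_rot"])
p=read_camera("top");X=cloud(p);z=X[...,2]*1000
B=box(130,230,225,340)
print("sheet",rect(X,B&(z>47)&(z<60)));print(rect(X,box(130,230,283,340)&(z>82)&(z<95)));print(rect(X,box(130,230,283,340)&(z>60)&(z<95)))
print(rect(X,box(115,160,345,390)&(z>8)&(z<45)))
E
```

```text
time: 19.05
tool_pos: [0.4956, -0.0596, 0.1628]
tool_rot: [-3.142, -0.0, 0.238]
wrist_force: [-0.5, 0.7, -0.1]
gripper_width: 0.597
finger_force: 0.0
time: 20.25
tool_pos: [0.6439, -0.3809, 0.1618]
tool_rot: [-3.141, 0.001, 0.234]
wrist_force: [-0.6, -0.9, 1.6]
gripper_width: 0.605
finger_force: 0.0
[ 0.64393713 -0.38090101  0.16177618] [-3.14060285e+00  8.86901019e-04  2.34164723e-01]
sheet {'c': (493.2, 3.5), 'size': (200, 151), 'yaw_long': -87.7, 'z': 51.7, 'mean': [489.9, 26.3], 'n': 2705}
{'c': (494.9, -59.3), 'size': (119, 30), 'yaw_long': 2.2, 'z': 87.7, 'mean': [494.3, -59.1], 'n': 496}
{'c': (495.8, -59.3), 'size': (121, 60), 'yaw_long': 2.3, 'z': 83.5, 'mean': [494.1, -58.2], 'n': 974}
{'c': (624.2, -247.2), 'size': (72, 60), 'yaw_long': -15.7, 'z': 28.6, 'mean': [622.4, -244.7], 'n': 521}
```

Part 1 sits at (495, -59) with yaw 2.3°, which is good. My last travel row had the x-shift sign wrong (no harm done), so I'm correcting back to above part 2.

```bash
python3 -m pendant '[[[-35,0,0,0,0,0,0.6],[-35,0,0,0,0,0,0.6],[-35,0,0,0,0,0,0.6],[-32.4,0,0,0,0,0,0.6],[0,0,30,0,0,0,0.6],[0,0,30,0,0,0,0.6],[0,0,20,0,0,0,0.6],[0,0,10,0,0,0,0.6],[0,0,0,0,0,0,0.6],[0,0,0,0,0,0,0.6],[0,0,0,0,0,0,0.6]]]'
```

```text
time: 21.4
tool_pos: [0.5118, -0.4132, 0.0743]
tool_rot: [3.14, -0.002, 0.237]
wrist_force: [-0.7, -0.5, 1.2]
gripper_width: 0.595
finger_force: 0.0
```

```bash
python3 -m pendant '[[[-1.2,0,20,0,0,0,0.6],[0,0,20,0,0,0,0.6],[0,0,14,0,0,0,0.6],[0,0,5,0,0,0,0.6],[0,0,0,0,0,0,0.6],[0,0,0,0,0,0,0.6],[0,0,0,0,0,0,0.6]]]'; python3 -m pendant '[[[0,0,0,0,0,0,0],[0,0,0,0,0,0,0],[0,0,0,0,0,0,0],[0,0,0,0,0,0,0],[0,0,0,0,0,0,0],[0,0,0,0,0,0,0],[0,0,0,0,0,0,0]]]'
```

```text
time: 22.1
tool_pos: [0.5103, -0.4136, 0.0148]
tool_rot: [3.14, -0.001, 0.237]
wrist_force: [-0.4, -0.1, -1.5]
gripper_width: 0.598
finger_force: 0.0
time: 22.8
tool_pos: [0.5102, -0.4137, 0.0149]
tool_rot: [3.14, -0.001, 0.237]
wrist_force: [-0.5, -0.4, 6.0]
gripper_width: 0.332
finger_force: 71.9
```

```bash
python3 -m pendant '[[[0,0,-6,0,0,0,0],[0,0,-15,0,0,0,0],[0,0,-25,0,0,0,0],[0,0,-30,0,0,0,0],[0,0,-30,0,0,0,0],[0,0,-25,0,0,0,0],[0,0,-10,0,0,0,0],[0,0,0,0,0,5.6,0],[0,0,0,0,0,5.6,0],[0,-20,0,0,0,0,0],[0,-35,0,0,0,0,0],[0,-35,0,0,0,0,0]]]'
python3 -m pendant '[[[0,-35,0,0,0,0,0],[0,-35,0,0,0,0,0],[0,-35,0,0,0,0,0],[0,-35,0,0,0,0,0],[0,-35,0,0,0,0,0],[0,-35,0,0,0,0,0],[0,-35,0,0,0,0,0],[0,-35,0,0,0,0,0],[0,-35,0,0,0,0,0],[0,-35,0,0,0,0,0],[0,-28,0,0,0,0,0],[0,-15,0,0,0,0,0]]]'
python3 -m pendant '[[[0,0,0,0,0,0,0],[0,0,0,0,0,0,0],[0,0,0,0,0,0,0]]]'
```

```text
time: 24.0
tool_pos: [0.5047, -0.3222, 0.1538]
tool_rot: [-3.141, 0.002, 0.04]
wrist_force: [0.8, 0.2, -5.2]
gripper_width: 0.336
finger_force: 70.4
time: 25.2
tool_pos: [0.4884, 0.0724, 0.1545]
tool_rot: [-3.141, 0.001, 0.045]
wrist_force: [0.8, 0.3, -5.7]
gripper_width: 0.333
finger_force: 70.5
time: 25.5
tool_pos: [0.4892, 0.0678, 0.1545]
tool_rot: [3.141, 0.001, 0.04]
wrist_force: [-0.1, -0.1, -5.9]
gripper_width: 0.336
finger_force: 70.5
```

```bash
python3 -m pendant '[[[0.4,-1.3,0,0,0,0,0],[0,0,20,0,0,0,0],[0,0,25,0,0,0,0],[0,0,20,0,0,0,0],[0,0,12,0,0,0,0],[0,0,5,0,0,0,0],[0,0,0,0,0,0,0],[0,0,0,0,0,0,0],[0,0,0,0,0,0,0]]]'; python3 -m pendant '[[[0,0,1.5,0,0,0,0],[0,0,0,0,0,0,0],[0,0,0,0,0,0,0]]]'
```

```text
time: 26.4
tool_pos: [0.4906, 0.0708, 0.0737]
tool_rot: [-3.141, -0.002, 0.042]
wrist_force: [0.3, -0.1, -4.3]
gripper_width: 0.335
finger_force: 70.5
time: 26.7
tool_pos: [0.4899, 0.0707, 0.0715]
tool_rot: [3.142, -0.0, 0.042]
wrist_force: [-0.6, -0.6, -4.5]
gripper_width: 0.33
finger_force: 70.5
```

```bash
python3 -m pendant '[[[0,1.2,2,0,0,0,0],[0,0,0,0,0,0,0],[0,0,0,0,0,0,0]]]'; python3 -m pendant '[[[0,0,1.2,0,0,0,0],[0,0,0,0,0,0,0],[0,0,0,0,0,0,0]]]'
```

```text
time: 27.0
tool_pos: [0.4898, 0.0694, 0.0692]
tool_rot: [3.142, 0.0, 0.042]
wrist_force: [0.8, 0.2, -5.3]
gripper_width: 0.332
finger_force: 70.5
time: 27.3
tool_pos: [0.4898, 0.0695, 0.0681]
tool_rot: [-3.142, 0.0, 0.042]
wrist_force: [0.7, 0.5, -4.9]
gripper_width: 0.335
finger_force: 70.5
```

```bash
python3 -m pendant '[[[0,0,0.8,0,0,0,0],[0,0,0,0,0,0,0],[0,0,0,0,0,0,0]]]'
```

```text
time: 27.6
tool_pos: [0.4899, 0.0695, 0.0678]
tool_rot: [3.141, -0.0, 0.042]
wrist_force: [-3.4, -0.3, 5.2]
gripper_width: 0.335
finger_force: 71.9
```

```bash
python3 -m pendant '[[[0,0,0,0,0,0,0.45],[0,0,0,0,0,0,0.6],[0,0,0,0,0,0,0.6],[0,0,-5,0,0,0,0.6],[0,0,-20,0,0,0,0.6],[0,0,-40,0,0,0,0.6],[0,0,-45,0,0,0,0.6],[0,0,-40,0,0,0,0.6],[0,0,0,0,0,0,0.6]]]' 25
python3 -m pendant '[[[35,-17.5,0,0,0,0,0.6],[35,-17.5,0,0,0,0,0.6],[35,-17.5,0,0,0,0,0.6],[35,-17.5,0,0,0,0,0.6],[35,-17.5,0,0,0,0,0.6],[34,-17.5,0,0,0,0,0.6],[0,0,0,0,0,-2.8,0.6],[0,0,0,0,0,0,0.6],[0,0,0,0,0,0,0.6],[0,0,0,0,0,0,0.6]]]'
python3 - <<'E'
from h import *
s=observe();print(s["tool_pos"],s["tool_rot"],s["joint_pos"])
p=read_camera("top");X=cloud(p);z=X[...,2]*1000
B=box(130,230,225,340)
print("sheet",rect(X,B&(z>47)&(z<60)))
for b in (box(130,230,283,340),box(130,230,225,283)): print(rect(X,b&(z>82)&(z<95)))
cv2.imwrite("pics/t3.png",cv2.resize(p["color"][60:260,140:420,::-1],None,fx=2.8,fy=2.8))
p=read_camera("scene");X=cloud(p)
cv2.imwrite("pics/s3.png",cv2.resize(p["color"][180:330,220:460,::-1],None,fx=3.3,fy=3.3))
E
```

```text
time: 28.5
tool_pos: [0.4934, 0.0706, 0.2232]
tool_rot: [-3.14, -0.011, 0.042]
wrist_force: [0.8, -0.5, -0.8]
gripper_width: 0.604
finger_force: 0.0
time: 29.5
tool_pos: [0.6938, 0.1824, 0.2173]
tool_rot: [3.141, 0.0, 0.089]
wrist_force: [0.4, -1.3, 0.3]
gripper_width: 0.598
finger_force: 0.0
[0.69383706 0.18243375 0.21733464] [3.14104465e+00 2.39812384e-04 8.92935433e-02] [-0.08485773  0.59195856 -0.40153709  1.43055566  0.23982787  1.16782293
 -2.00082947]
sheet {'c': (537.3, -90.5), 'size': (73, 16), 'yaw_long': 12.3, 'z': 51.6, 'mean': [542.7, -89.1], 'n': 69}
None
None
```

View pics/s3.png

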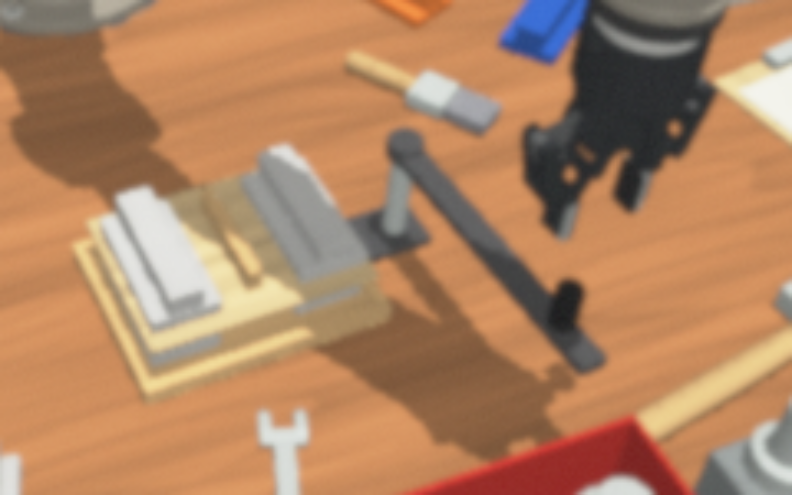

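The layers look right: parts at crop (165, 250) and (310, 210) on either side of the rib at (235, 245), and the knob is at (565, 305). The seventh joint would run out of range during the swing, so I'll flip the tool half a turn first.

```bash
python3 -m pendant '[[[0,0,0,0,0,-8.57,0.6],[0,0,0,0,0,-8.57,0.6],[0,0,0,0,0,-8.57,0.6],[0,0,0,0,0,-8.57,0.6],[0,0,0,0,0,-8.57,0.6],[0,0,0,0,0,-8.57,0.6],[0,0,0,0,0,-8.57,0.6],[0,0,0,0,0,-8.57,0.6],[0,0,0,0,0,-8.57,0.6],[0,0,0,0,0,-8.57,0.6],[0,0,0,0,0,-8.57,0.6]]]'
python3 -m pendant '[[[0,0,0,0,0,-8.57,0.6],[0,0,0,0,0,-8.57,0.6],[0,0,0,0,0,-8.57,0.6],[0,0,0,0,0,-8.57,0.6],[0,0,0,0,0,-8.57,0.6],[0,0,0,0,0,-8.57,0.6],[0,0,0,0,0,-8.57,0.6],[0,0,0,0,0,-8.57,0.6],[0,0,0,0,0,-8.57,0.6],[0,0,0,0,0,-8.57,0.6],[0,0,0,0,0,0,0.6],[0,0,0,0,0,0,0.6]]]'
```

```text
time: 30.7
tool_pos: [0.6942, 0.1826, 0.2177]
tool_rot: [3.141, 0.001, 1.741]
wrist_force: [-0.6, 0.7, -0.3]
gripper_width: 0.605
finger_force: 0.0
time: 31.9
tool_pos: [0.6942, 0.1828, 0.2174]
tool_rot: [-3.141, 0.0, -3.056]
wrist_force: [0.4, -0.1, 0.5]
gripper_width: 0.6
finger_force: 0.0
```

Descend to about z = 118 and close gently on the knob.

```bash
python3 -m pendant '[[[0,0,20,0,0,0,0.6],[0,0,30,0,0,0,0.6],[0,0,25,0,0,0,0.6],[0,0,15,0,0,0,0.6],[0,0,8,0,0,0,0.6],[0,0,0,0,0,0,0.6],[0,0,0,0,0,0,0.6],[0,0,0,0,0,0,0],[0,0,0,0,0,0,0],[0,0,0,0,0,0,0],[0,0,0,0,0,0,0],[0,0,0,0,0,0,0]]]' 25
```

```text
time: 33.1
tool_pos: [0.6948, 0.1834, 0.1205]
tool_rot: [3.141, 0.001, -3.052]
wrist_force: [-1.6, -1.4, 6.2]
gripper_width: 0.248
finger_force: 25.3
```

```bash
python3 -m pendant '[[[0.5,-13.9,0,0,0,3.8,0],[0.5,-13.9,0,0,0,3.8,0],[0.5,-13.9,0,0,0,3.8,0],[0.5,-13.9,0,0,0,3.8,0],[0.5,-13.9,0,0,0,3.8,0],[0.5,-13.9,0,0,0,3.8,0],[0.5,-13.9,0,0,0,3.8,0],[0.5,-13.9,0,0,0,3.8,0],[0,0,0,0,0,0,0],[0,0,0,0,0,0,0]]]'
python3 -c "
from workcell import *;import numpy as np
t=observe()['tool_pos'][:2]*1000-[485.6,164.1];print(np.hypot(*t),np.degrees(np.arctan2(t[1],t[0]))+87.6)"
```

```text
time: 34.1
tool_pos: [0.6759, 0.0742, 0.1205]
tool_rot: [3.141, 0.002, 2.7]
wrist_force: [1.9, -0.9, 5.0]
gripper_width: 0.25
finger_force: 26.3
210.4604708380114 62.30101434347608
```

```bash
python3 -m pendant '[[[0.5,-13.9,0,0,0,3.8,0],[0.5,-13.9,0,0,0,3.8,0],[0.5,-13.9,0,0,0,3.8,0],[0.5,-13.9,0,0,0,3.8,0],[0.5,-13.9,0,0,0,3.8,0],[0.5,-13.9,0,0,0,3.8,0],[0.5,-13.9,0,0,0,3.8,0],[0.5,-13.9,0,0,0,3.8,0],[0.5,-13.9,0,0,0,3.8,0],[0.5,-13.9,0,0,0,3.8,0],[0.5,-13.9,0,0,0,3.8,0],[0,0,0,0,0,0,0]]]'
python3 -m pendant '[[[0.5,-13.9,0,0,0,3.8,0],[0.5,-13.9,0,0,0,3.8,0],[0.5,-13.9,0,0,0,3.8,0],[0.5,-13.9,0,0,0,3.8,0],[0,0,0,0,0,0,0],[0,0,0,0,0,0,0],[0,0,0,0,0,0,0]]]'
python3 -c "
from workcell import *;import numpy as np
t=observe()['tool_pos'][:2]*1000-[485.6,164.1];print(np.hypot(*t),np.degrees(np.arctan2(t[1],t[0]))+87.6)"
```

```text
time: 35.3
tool_pos: [0.5669, -0.0305, 0.1204]
tool_rot: [3.141, 0.003, 1.968]
wrist_force: [1.8, -3.0, 4.7]
gripper_width: 0.245
finger_force: 26.6
time: 36.0
tool_pos: [0.5143, -0.0449, 0.1204]
tool_rot: [3.14, 0.003, 1.705]
wrist_force: [-0.7, -5.2, 9.1]
gripper_width: 0.247
finger_force: 26.9
210.95368948371302 5.405642167756085
```

```bash
python3 -m pendant '[[[0.2,-9,0,0,0,2.4,0],[0.2,-7,0,0,0,2,0],[0,-3,0,0,0,0.8,0],[0,0,0,0,0,0,0],[0,0,0,0,0,0,0],[0,0,0,0,0,0,0]]]'
python3 -m pendant '[[[0,-1.5,0,0,0,0,0],[0,0,0,0,0,0,0],[0,0,0,0,0,0,0]]]'
```

```text
time: 36.6
tool_pos: [0.4954, -0.0467, 0.1204]
tool_rot: [3.14, 0.003, 1.614]
wrist_force: [0.1, -5.6, 9.0]
gripper_width: 0.247
finger_force: 27.0
time: 36.9
tool_pos: [0.4954, -0.0466, 0.1204]
tool_rot: [3.137, 0.002, 1.614]
wrist_force: [4.7, -6.0, 4.4]
gripper_width: 0.251
finger_force: 26.6
```

```bash
python3 -m pendant '[[[0,0,0,0,0,0,0.4],[0,0,0,0,0,0,0.55],[0,0,0,0,0,0,0.55],[0,0,-5,0,0,0,0.55],[0,0,-20,0,0,0,0.55],[0,0,-40,0,0,0,0.55],[0,0,-40,0,0,0,0.55],[-40,0,0,0,0,0,0.55],[-40,0,0,0,0,0,0.55],[-40,0,0,0,0,0,0.55],[-40,0,0,0,0,0,0.55]]]'
python3 -m pendant '[[[-40,0,0,0,0,0,0.55],[-40,0,0,0,0,0,0.55],[-40,0,0,0,0,0,0.55],[-40,0,0,0,0,0,0.55],[0,0,0,0,0,0,0.55],[0,0,0,0,0,0,0.55],[0,0,0,0,0,0,0.55]]]'
python3 - <<'E'
from h import *
p=read_camera("top");X=cloud(p);z=X[...,2]*1000
B=box(130,230,225,340)
print("sheet",rect(X,B&(z>47)&(z<60)))
for b in (box(130,230,283,340),box(130,230,225,283)): print(rect(X,b&(z>82)&(z<95)),rect(X,b&(z>60)&(z<95)))
b=X[box(130,230,220,340)&(z>102)&(z<115)]*1000; print(len(b));vx,vy,x0,y0=cv2.fitLine(b[:,:2].astype(np.float32),2,0,.01,.01).ravel();print("bar dir",np.degrees(np.arctan2(vy,vx)),x0,y0)
print("knob",rect(X,box(130,260,220,340)&(z>130)&(z<160)));print("short",rect(X,box(115,160,345,390)&(z>8)&(z<45)))
cv2.imwrite("pics/t4.png",cv2.resize(p["color"][60:260,140:420,::-1],None,fx=2.8,fy=2.8))
E
```

```text
time: 38.0
tool_pos: [0.4996, -0.2059, 0.2248]
tool_rot: [3.141, 0.0, 1.616]
wrist_force: [0.5, 0.2, -0.3]
gripper_width: 0.552
finger_force: 0.0
time: 38.7
tool_pos: [0.5073, -0.3628, 0.2244]
tool_rot: [3.141, -0.001, 1.617]
wrist_force: [0.5, 0.0, 0.7]
gripper_width: 0.549
finger_force: 0.0
sheet {'c': (493.3, 3.6), 'size': (200, 151), 'yaw_long': -87.7, 'z': 51.7, 'mean': [486.4, 1.0], 'n': 1535}
{'c': (460.6, -61.1), 'size': (51, 30), 'yaw_long': 0.7, 'z': 87.5, 'mean': [460.2, -60.5], 'n': 208} {'c': (462.2, -60.5), 'size': (60, 54), 'yaw_long': -87.8, 'z': 76.5, 'mean': [460.8, -59.6], 'n': 434}
{'c': (454.1, 69.1), 'size': (48, 29), 'yaw_long': 0.8, 'z': 87.6, 'mean': [454.8, 68.3], 'n': 205} {'c': (456.7, 68.4), 'size': (60, 54), 'yaw_long': -86.4, 'z': 70.2, 'mean': [455.0, 68.0], 'n': 433}
821
bar dir -87.51317 489.69507 45.91408
knob {'c': (494.5, -46.0), 'size': (20, 20), 'yaw_long': -46.7, 'z': 146.5, 'mean': [493.4, -45.7], 'n': 65}
short {'c': (623.9, -246.9), 'size': (72, 60), 'yaw_long': -16.8, 'z': 29.1, 'mean': [622.6, -245.0], 'n': 516}
```

View pics/t4.png

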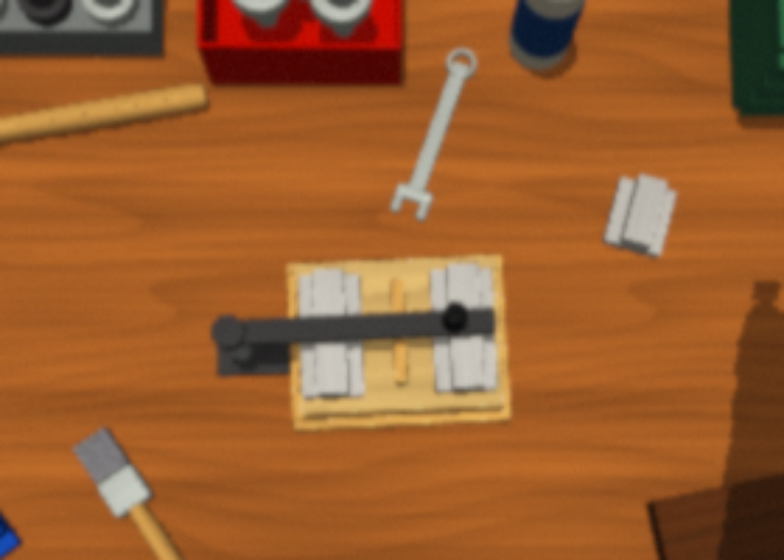

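The bar is closed, with its knob at crop (455, 318), across both parts and the centred rib. The short part, at crop (640, 215), hasn't moved. Handing in.

```bash
python3 -c "
from workcell import *
print(close_job())"
```

```text
the job is handed in; nothing more can be done
None
```

The job is handed in at about 39 s of the 72 s limit: the final picture shows the sheet centred, both long parts on it either side of the rib, the bar closed at its stop, and the short part where it lay; no verdict was returned.

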